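# Latch the clamp bar of the tube shaker

## Task

Clamp the tube rack on the platform shaker: take the latch's claw, hook it over the keeper rod on the clamp bar and gently draw it back by hand until it bites and stays taut when you let go, without dragging the bar along. Then swing the latch's lever over and down past centre until it lies flat and holds the bar drawn in. Leave the sample pot on the platform standing where it is.

Things in the scene. Friction and masses are not known exactly. Their poses are not given: they have to be found in the camera images.
- shaker: Low white bench shaker, 280 x 270 mm, fixed; its aluminium platform top is 85 mm above its origin (centre of underside). x runs from the lever's end (towards the robot) to the clamp bar, y along the clamp bar, z up. A tube rack stands on the platform at y +22 to +108, caps 78 mm above it.
- latch_seat (a point): Point fixed on the shaker: the nominal axis of the lever's pivot, 34 mm over the platform (shaker x -30, y -65, z 119). The draw latch works in the vertical plane through it along the shaker's x (point axes as the shaker's). Its base is bolted through slots: the real pivot lies up to 4 mm off either way along x, and that is not measured; all latch offsets are from the real pivot.
- lever (a joint): Steel lever, rad: 0 = shut, flat, level towards -x; pi/2 upright; up to 2.2, leaning to the keeper. Starts at 1.2 to 1.6. Grip 22 to 72 mm from the pivot, 20 wide (y), 8 thick, centred on a line through the pivot. Stiff pin (0.035 N m): stays where left. Hooked and taut it stands at 0.9 to 1.8; from there it needs up to 12 N at 55 mm, and past centre, about 0.3, springs to 0.
- claw (a joint): Claw: steel bar 10 wide, 4 thick, on a pin in the lever, angle in rad, grows as the tooth rises. Bar's slope above level, pin to tooth = 0.148 - lever + claw. Pin with lever shut: 16.9 mm to -x of and 6.2 mm below the pivot; it turns with the lever. Stiff pin (0.03 N m), stays put; drawing the claw back free takes 4 N. Until it is taut, turning the lever lifts the claw along and can unhook it.
- tab_ref (a point): Point fixed on the shaker straight above the keeper rod at rest, 100 mm over the platform. Along the claw bar from its pin: a grip tab on the upper side centred 78 mm along, 20 long, 12 wide (y), top 28 mm above the bar's middle plane; at 114 mm the inner face of a tooth reaching 14 mm below that plane, leaning 0.14 rad inwards at its tip. Moving the tab moves claw and lever.
- keeper (a point): Centre of the keeper, a steel rod of 8 mm diameter along y on top of the clamp bar, 38 mm over the platform, 28 mm long between two 4 mm cheeks (tops 44 mm over the platform, bar top 25). The claw bar rests on the rod between the cheeks, its tooth on the rod's far (+x) side. At rest it is 101 mm to +x of point latch_seat and 4 mm higher.
- clampbar: Aluminium bar, 20 x 250 x 20 mm, along y at the platform's +x end; origin under its middle, on the platform top. It slides along the shaker's x only. Foam holds it out with 8 N, plus 3 N for each mm drawn to -x; a shut latch keeps it drawn 3 to 12 mm. It carries the keeper. A claw drawn against the keeper with 4 to 10 N stays taut (over 1 N) when let go.
- pot: Small clear sample pot with a white cap, 28 mm wide and 45 mm tall, standing loose on the platform beside the lever's end, about 40 mm from the latch's plane. Origin: centre of its underside.

How it is judged:
By the outcome, as a careful person would: the job done as asked, in the order asked, and still so for the second after the job is handed in, with the robot touching nothing.
It also fails if it takes over 51 s, if anything falls off the work surface, if the arm or the gripper's body presses on something with over 40 N, if the wrist force passes 120 N, or if a joint passes its speed limit or range.

## Robot

A 6-joint arm with a two-finger parallel gripper is mounted at the origin on the work surface. World frame = base frame: x ahead of the robot, y to its left, z up, the work surface at z = 0. Lengths are in mm, angles in degrees, forces in N, time in s.
With the tool pointing down it reaches from about 300 to 825 mm from the base axis. Payload 5.4 kg.
Tool frame: the origin (TCP) lies at the very end of the fingers, on their centre line; the grasp point (between the pads) lies 19 mm behind it; z points along the fingers, y is the line along which they close (so a half turn about z gives the same grasp; the last joint's range is limited). The gripper opens to 92 mm and grips with 3 to 60 N. Pads are 20 mm wide; open, the fingers measure 128 mm over their backs; the gripper's body (75 mm by 189 mm) begins 69 mm behind the grasp point.
Start: joints at [-75.407, 9.076, 91.501, -0, 79.423, -12.038], TCP at [257.715, -513.993, 214.601] pointing down, gripper open.
Joint ranges: [-166.64, 166.64], [-54.1, 131.32], [10.49, 154.53], [-73.88, 253.88], [9.74, 151.15], [-171.62, 171.62]. Speed limits (degrees/s): [147.25, 147.25, 180, 180, 180, 180].

## Interface

Orientations are given as a 3x3 rotation matrix whose columns are the frame's x, y, z axes.
In Python, from plant import robot, optics, order gives the robot as it stands. The module is installed in compiled form; this text tells all that it offers.
- The arm moves only by the tool move_arm, never from a script. Its argument "plan" is a list of rows, each a list of 3 entries, a list of its own where there are three numbers: the shift along the world's x, y, z in units of 25 mm (1.0 is 25 mm), then the turn, a rotation vector about the world's x, y, z in units of 5 degrees (1.0 is 5 degrees), then the opening, from -1 (shut) to 1 (fully open). A call has 1 to 20 rows; each row is the pose to reach, as a shift and turn from the pose commanded when the call began; what a row does not reach only later rows make up. A row lasts 1/10 s, in which the tool goes at most 50 mm and 8.59 degrees, less where a joint would pass 70% of its speed; a pose out of reach is approached as far as the arm can. A call with a gripper value outside its range is refused whole. The fingers move at their own pace and stop on an object; the grip force is fixed at half the most. Time passes only in rows, so rows that repeat a pose let the fingers close. It gives the time, the measured TCP pose, the force, the opening and the grip force at its end, in the units of the state.
- robot.get_state(): the state, without advancing time (a new reading comes with each control period).
- optics.snapshot(name): name is "side" or "top" or "wrist"; returns the picture (384x512x3 uint8, red, green, blue); there is no depth.
- optics.camera_model(name): a dict with "vfov" (degrees; the focal length in pixels is half the picture's height over the tangent of half this angle, whatever the lens; pixels are square), "cx", "cy" (the principal point, pixels), "extrinsics" (4x4, takes a point from camera to world coordinates). Camera axes: x right, y up, looking along -z (the intrinsics and any distortion apply to the point x, -y, -z); pixel columns grow to the right and rows downward; lengths in mm; the calibration is good to about 2 mm. A picture is of the moment at which its call begins: read the wrist's pose just before it. camera_model takes no time and is no camera call; for the wrist camera it gives the pose at the moment of the call.
- order.close_job(): hands the job in; it is judged then, once.
The state is a dict: "time_s": time; "joint_positions": joint angles; "dq": joint speeds; "joint_torque": joint torques, N m; "eef_pos": TCP position; "orientation": TCP orientation; "ft_force": force on the tool from outside, world axes, zero at the start; "ft_torque": the same for the moment, N m; "gripper_width": finger opening in mm; "gripper_force": force on a finger pad.
Only numpy, scipy, OpenCV 4.12 (cv2) and the standard library are available. Lean on these libraries where they do the work, as an engineer would, in place of code of your own. Each camera call takes 0.05 s, during which the arm holds its last target. There are 200 camera calls.

## Working session

There is one attempt and no reset: what is moved stays moved. The work goes in short steps, Python scripts to look and compute and a tool call to move; the robot and the scene stay as the last step left them, time stands still between calls to the robot, and variables do not carry over. Pictures are saved under pics/ and viewed, at most 10 in all, crops included, and the job is handed in when it is done.

Besides the shell and the picture viewer there is one more tool, called as a command line: name --argument value ..., lists and objects as JSON in quotes. move_arm: Moves the arm, as the interface text tells. Its arguments: {"type":"object","properties":{"plan":{"type":"array"}},"required":["plan"]}

```bash
mkdir -p pics; cat > h.py <<'E'
import numpy as np, cv2
from plant import robot, optics, order
def cam(n):
    m=optics.camera_model(n); f=192/np.tan(np.radians(m['vfov'])/2); return f,m['cx'],m['cy'],np.array(m['extrinsics']),m
def ray(c,u,v):
    f,cx,cy,E,_=c; d=E[:3,:3]@np.array([(u-cx)/f,-(v-cy)/f,-1]); return E[:3,3],d/np.linalg.norm(d)
def onz(c,u,v,z):
    o,d=ray(c,u,v); return o+d*(z-o[2])/d[2]
def tri(rs):
    A=0;b=0
    for o,d in rs:
        P=np.eye(3)-np.outer(d,d); A=A+P; b=b+P@o
    p=np.linalg.solve(A,b); return p,[float(np.linalg.norm(np.cross(p-o,d))) for o,d in rs]
def proj(c,p):
    f,cx,cy,E,_=c; q=E[:3,:3].T@(np.array(p)-E[:3,3]); return cx+f*q[0]/-q[2], cy-f*q[1]/-q[2]
E
python3 - <<'E'
from h import *
for n in("side","top","wrist"):
    im=optics.snapshot(n); cv2.imwrite(f'pics/{n}0.png',im[:,:,::-1]); c=cam(n); print(n,c[:3],c[3].round(2).tolist(),{k:v for k,v in c[4].items() if k!='extrinsics'})
a=[cv2.imread(f'pics/{n}0.png') for n in('side','top')]
cv2.imwrite('pics/st.png',np.vstack(a)[:, :])
s=robot.get_state(); print(s)
E
```

```text
side (np.float64(395.5390807132198), 250.0647000394767, 185.1845753527976) [[0.91, 0.27, -0.31, 360.92], [-0.42, 0.59, -0.69, -424.45], [-0.0, 0.76, 0.65, 555.74], [0.0, 0.0, 0.0, 1.0]] {'vfov': 51.785122290146056, 'cx': 250.0647000394767, 'cy': 185.1845753527976}
top (np.float64(481.1937197241357), 257.81169644741806, 195.85632704898444) [[0.0, 0.99, -0.13, 486.25], [-1.0, 0.0, -0.0, 28.98], [-0.0, 0.13, 0.99, 781.96], [0.0, 0.0, 0.0, 1.0]] {'vfov': 43.50476039892046, 'cx': 257.81169644741806, 'cy': 195.85632704898444}
wrist (np.float64(274.3281478229563), 253.17514638222457, 191.03705816523) [[0.45, 0.87, 0.22, 319.03], [-0.89, 0.43, 0.11, -482.05], [-0.0, -0.25, 0.97, 383.71], [0.0, 0.0, 0.0, 1.0]] {'vfov': 69.97571269166463, 'cx': 253.17514638222457, 'cy': 191.03705816523}
{'time_s': 0.15, 'joint_positions': array([-7.54066872e+01,  9.10553314e+00,  9.15541491e+01,  1.07234136e-04,
        7.94249291e+01, -1.20386530e+01]), 'dq': array([ 0.11544098, -0.09665433, -0.20171381, -0.00758133,  0.09113852,
       -0.06834149]), 'joint_torque': array([ 7.32703302e-04, -3.85918093e+01, -3.22432172e+01,  7.03092129e-02,
        3.51580430e-02, -7.91375805e-05]), 'eef_pos': array([ 257.59738313, -513.52665856,  213.84625042]), 'orientation': array([[ 8.93904501e-01,  4.48257298e-01, -3.70295207e-04],
       [ 4.48257344e-01, -8.93903412e-01,  1.42956775e-03],
       [ 3.09806027e-04, -1.44388459e-03, -9.99998910e-01]]), 'ft_force': array([-0.55684636,  0.06426862, -0.3594077 ]), 'ft_torque': array([-0.05261989,  0.01395855, -0.00482199]), 'gripper_force': 0.0, 'gripper_width': 91.93351982903079}
```

View pics/side0.png

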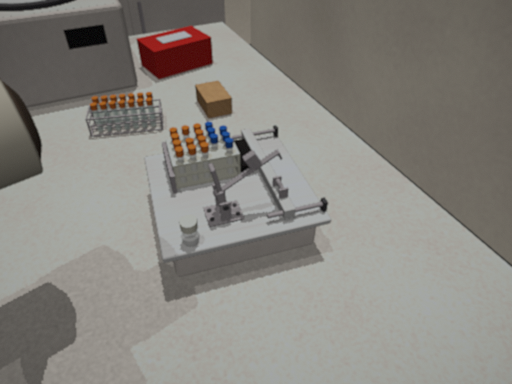

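View pics/top0.png

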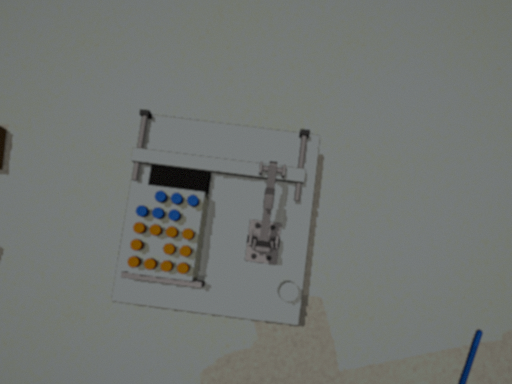

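```bash
python3 - <<'E'
from h import *
s=cv2.imread('pics/side0.png')[125:265,150:340]; t=cv2.imread('pics/top0.png')[140:320,245:321]
R=lambda i:cv2.resize(i,None,fx=3,fy=3,interpolation=cv2.INTER_CUBIC)
s=R(s);t=R(t); o=np.zeros((600,800,3),np.uint8); o[:420,:570]=s; o[:540,572:800]=t
o=np.clip(o*1.5,0,255).astype(np.uint8); cv2.imwrite('pics/crop1.png',o)
# platform outline in top
im=cv2.imread('pics/top0.png'); g=cv2.cvtColor(im,cv2.COLOR_BGR2HSV)
for p in[(60,60),(200,230),(250,230),(140,240),(310,250)]: print(p,im[p[1],p[0]],g[p[1],p[0]])
c=cam('top')
for u,v in[(113,301),(301,324),(320,137)]: print(onz(c,u,v,85).round(1))
for u,v in[(133,155),(305,175)]: print(onz(c,u,v,105).round(1))
E
```

```text
(60, 60) [117 119 116] [ 70   6 119]
(200, 230) [71 79 77] [38 26 79]
(250, 230) [107 109 114] [  9  16 114]
(140, 240) [60 70 87] [11 79 87]
(310, 250) [84 90 93] [20 25 93]
[429.5 236.1  85. ]
[398.3 -30.6  85. ]
[669.  -61.5  85. ]
[636.8 210.1 105. ]
[608.  -36.7 105. ]
```

View pics/crop1.png

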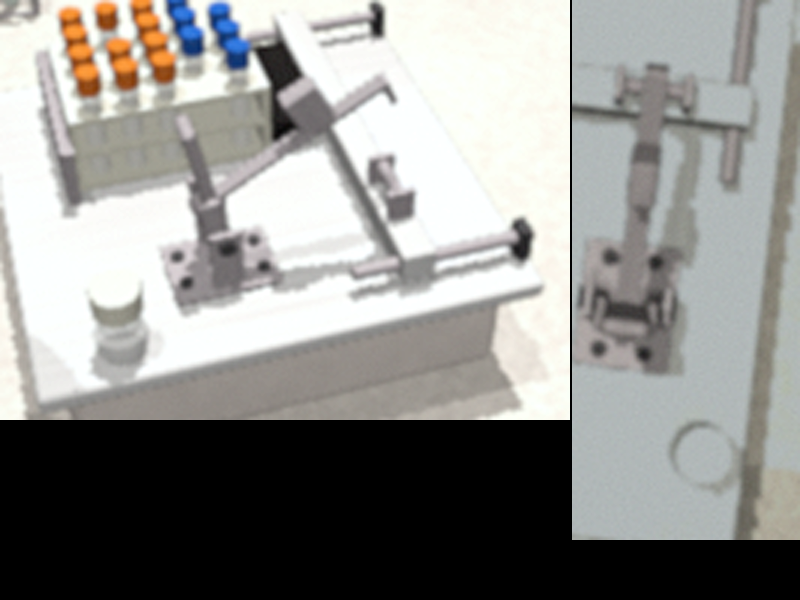

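move_arm --plan '[[[10.9, 21.5, 2.2], [0, 0, -6.65], 1], [[10.9, 21.5, 2.2], [0, 0, -6.65], 1], [[10.9, 21.5, 2.2], [0, 0, -6.65], 1], [[10.9, 21.5, 2.2], [0, 0, -6.65], 1], [[10.9, 21.5, 2.2], [0, 0, -6.65], 1], [[10.9, 21.5, 2.2], [0, 0, -6.65], 1], [[10.9, 21.5, 2.2], [0, 0, -6.65], 1], [[10.9, 21.5, 2.2], [0, 0, -6.65], 1], [[10.9, 21.5, 2.2], [0, 0, -6.65], 1], [[10.9, 21.5, 2.2], [0, 0, -6.65], 1], [[10.9, 21.5, 2.2], [0, 0, -6.65], 1], [[10.9, 21.5, 2.2], [0, 0, -6.65], 1], [[10.9, 21.5, 2.2], [0, 0, -6.65], 1], [[10.9, 21.5, 2.2], [0, 0, -6.65], 1], [[10.9, 21.5, 2.2], [0, 0, -6.65], 1], [[10.9, 21.5, 2.2], [0, 0, -6.65], 1]]'

```text
time_s: 1.75
eef_pos: [529.7, 22.1, 269.3]
orientation: [[0.993, -0.117, -0.001], [-0.117, -0.993, -0.0], [-0.001, 0.0, -1.0]]
ft_force: [0.6, 0.1, -0.3]
gripper_width: 92.2
gripper_force: 0.0
```

```bash
python3 - <<'E'
from h import *
c=cam('wrist'); w=optics.snapshot('wrist'); cv2.imwrite('pics/w1.png',w[:,:,::-1]); np.save('w1E.npy',c[3])
s=cam('side'); t=cam('top')
F=lambda x,y:(150+x/3,125+y/3); G=lambda x,y:(245+(x-572)/3,140+y/3)
for n,a,b in[('keeper',(391,182),(656,90)),('leverpivot?',(228,248),(628,310)),('tab',(305,105),(645,178)),('tooth',(388,88),(656,66)),('pot cap',(115,296),(704,455))]:
    p,e=tri([ray(s,*F(*a)),ray(t,*G(*b))]); print(n,p.round(1),np.round(e,1))
    print('  wrist px',np.round(proj(c,p),1))
ex=np.array([.9933,-.1163,0]);ey=np.array([.1163,.9933,0])
# lever tip: side ray with latch plane through keeper-estimate
o=cv2.resize(w[:,:,::-1][:,90:450],None,fx=2,fy=2)
cv2.imwrite('pics/w1c.png',np.clip(cv2.resize(w[60:384,100:420,::-1],None,fx=1.85,fy=1.85,interpolation=cv2.INTER_CUBIC)*1.4,0,255))
E
```

```text
keeper [612.4   9.3 121.9] [0.4 0.4]
  wrist px [256.3 107.4]
leverpivot? [514.6  21.1  99.7] [3.8 3.8]
  wrist px [255.8 189. ]
tab [562.8  15.9 187.1] [0.4 0.4]
  wrist px [256.3 160.6]
tooth [609.5  11.6 186.5] [0.5 0.5]
  wrist px [255.2 107.6]
pot cap [445.6 -11.6 123.8] [0.2 0.2]
  wrist px [288.4 243.9][ WARN:0@1.420] global loadsave.cpp:1063 imwrite_ Unsupported depth image for selected encoder is fallbacked to CV_8U.
```

View pics/w1.png

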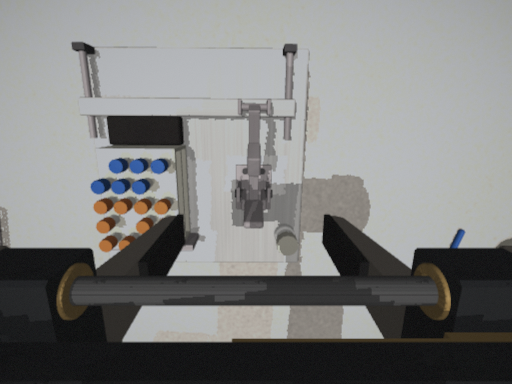

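```bash
python3 - <<'E'
from h import *
ex=np.array([.9933,-.1163,0]);ey=np.array([.1163,.9933,0]);O=np.array([512.1,21.4,119])
s=cam('side'); F=lambda x,y:(150+x/3,125+y/3)
for n,p in[('levertip',(185,121)),('levermid',(196,160)),('leverlow',(210,205)),('bar1',(235,187)),('bar2',(272,162)),('bar3',(345,107)),('bend',(383,79)),('toothtip',(394,101)),('tabtopBack',(279,95)),('tabtopfront',(303,79)),('keeper',(391,182))]:
    o,d=ray(s,*F(*p)); q=o+d*((O-o)@ey)/(d@ey)-O; print(n,round(q@ex,1),round(q[2],1))
c=cam('wrist')
for q in[(-12,71),(47,76),(106,60)]: print(proj(c,O+q[0]*ex+np.array([0,0,q[1]])))
im=cv2.imread('pics/side0.png'); 
cv2.imwrite('pics/c2.png',np.clip(cv2.resize(im[140:225,205:295],None,fx=7,fy=7,interpolation=cv2.INTER_CUBIC)*1.4,0,255).astype(np.uint8))
E
```

```text
levertip -11.5 73.3
levermid -7.5 47.0
leverlow -1.9 14.4
bar1 12.2 23.3
bar2 32.9 35.1
bar3 73.1 61.9
bend 93.6 75.2
toothtip 100.5 59.4
tabtopBack 37.5 78.0
tabtopfront 50.2 85.0
keeper 101.6 2.6
(np.float64(256.7511194434362), np.float64(225.90853067793358))
(np.float64(256.9429836657224), np.float64(166.32258664990712))
(np.float64(256.80954456172327), np.float64(98.61717448575718))
```

View pics/c2.png

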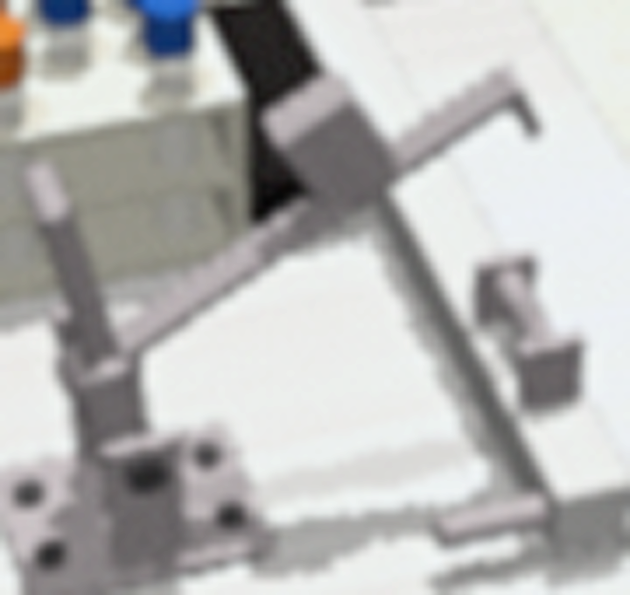

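move_arm --plan '[[[0.42, -0.16, -1.74], [-0.71, -6.04, 0], 0], [[0.42, -0.16, -1.74], [-0.71, -6.04, 0], 0], [[0.42, -0.16, -1.74], [-0.71, -6.04, 0], 0], [[0.42, -0.16, -1.74], [-0.71, -6.04, 0], 0], [[0.42, -0.16, -1.74], [-0.71, -6.04, 0], 0], [[0.42, -0.16, -1.74], [-0.71, -6.04, 0], 0], [[0.42, -0.16, -1.74], [-0.71, -6.04, 0], 0]]'

```text
time_s: 2.5
eef_pos: [542.0, 18.7, 227.7]
orientation: [[0.856, -0.116, 0.503], [-0.1, -0.993, -0.06], [0.507, 0.001, -0.862]]
ft_force: [-0.2, 0.7, -1.0]
gripper_width: 45.7
gripper_force: 0.0
```

```bash
python3 - <<'E'
from h import *
for n in('wrist','side'): cv2.imwrite(f'pics/{n}2.png',optics.snapshot(n)[:,:,::-1])
w=cv2.imread('pics/wrist2.png'); s=cv2.imread('pics/side2.png')
o=np.zeros((600,800,3),np.uint8); o[:300,:400]=cv2.resize(w,(400,300)); o[:300,400:]=cv2.resize(s,(400,300)); o[300:]=cv2.resize(s[110:260,150:350],(400,300)).repeat(1,1) if 0 else np.hstack([cv2.resize(w[60:260,120:387],(400,300)),cv2.resize(s[110:260,150:350],(400,300))])
cv2.imwrite('pics/v2.png',o)
st=robot.get_state();print(st['eef_pos'],st['orientation'].round(3).tolist(),st['ft_force'],st['joint_positions'])
E
```

```text
[541.96879476  18.94783702 227.35663339] [[0.856, -0.116, 0.503], [-0.099, -0.993, -0.06], [0.507, 0.001, -0.862]] [-0.42788617 -0.06526049  0.5065158 ] [-12.57198976 -20.56662604 122.50828241   3.97932548  47.81128212
  82.19453852]
```

View pics/v2.png

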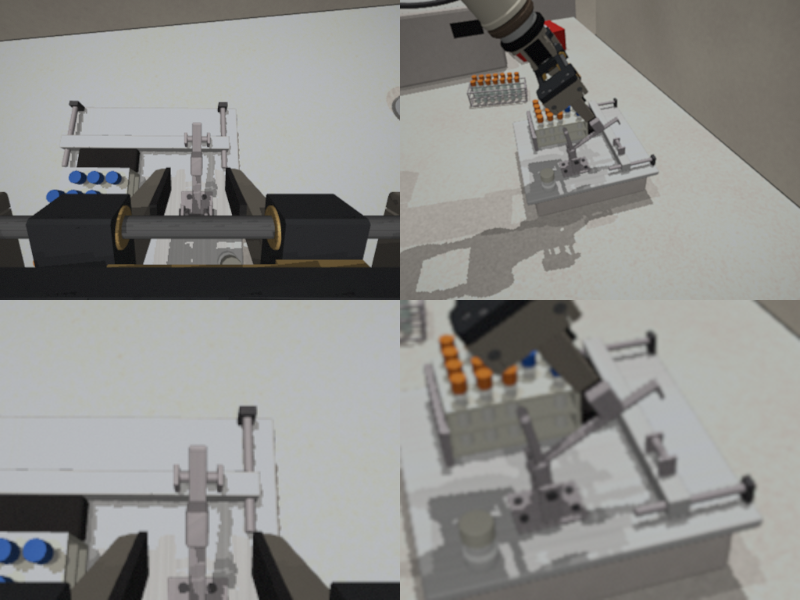

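move_arm --plan '[[[0.4, -0.05, -0.75], [0, 0, 0], 0], [[0.8, -0.1, -1.5], [0, 0, 0], 0], [[1.13, -0.15, -2.13], [0, 0, 0], 0], [[1.13, -0.15, -2.13], [0, 0, 0], 0], [[1.13, -0.15, -2.13], [0, 0, 0], -0.5], [[1.13, -0.15, -2.13], [0, 0, 0], -0.5], [[1.13, -0.15, -2.13], [0, 0, 0], -0.5]]'

```text
time_s: 3.3
eef_pos: [569.5, 15.7, 174.3]
orientation: [[0.856, -0.115, 0.504], [-0.099, -0.993, -0.059], [0.508, 0.001, -0.861]]
ft_force: [0.0, 0.3, 0.9]
gripper_width: 24.1
gripper_force: 0.0
```

```bash
python3 - <<'E'
from h import *
for n in('wrist','side'): cv2.imwrite(f'pics/{n}3.png',optics.snapshot(n)[:,:,::-1])
w=cv2.imread('pics/wrist3.png'); s=cv2.imread('pics/side3.png')
o=np.hstack([cv2.resize(w[40:240,120:387],(400,300)),cv2.resize(s[110:260,150:350],(400,300))])
cv2.imwrite('pics/v3.png',o)
st=robot.get_state();print(st['eef_pos'],st['orientation'].round(3).tolist(),st['ft_force'])
E
```

```text
[569.29073888  15.73499153 173.86618768] [[0.856, -0.115, 0.504], [-0.099, -0.993, -0.059], [0.507, 0.001, -0.862]] [ 0.18212774  1.09693976 -0.40171507]
```

View pics/v3.png

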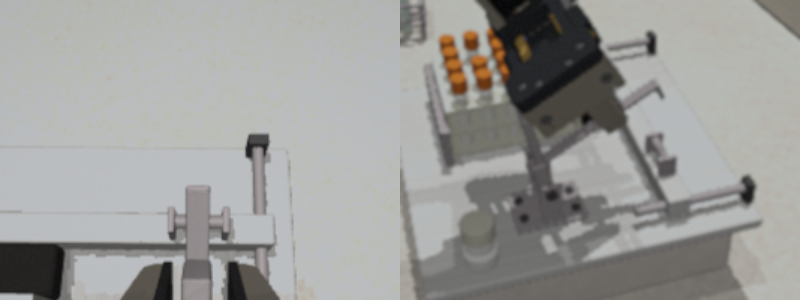

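move_arm --plan '[[[0, 0, 0], [0, 0, 0], -1], [[0, 0, 0], [0, 0, 0], -1], [[0, 0, 0], [0, 0, 0], -1], [[0, 0, 0], [0, 0, 0], -1]]'

```text
time_s: 3.8
eef_pos: [569.2, 16.7, 173.3]
orientation: [[0.856, -0.116, 0.504], [-0.1, -0.993, -0.057], [0.507, -0.001, -0.862]]
ft_force: [0.1, 5.6, 0.3]
gripper_width: 12.1
gripper_force: 30.0
```

```bash
cat > path.py <<'E'
from h import *
from scipy.optimize import fsolve
ex=np.array([.9933,-.1163,0]);O=np.array([512.1,21.4,119])
pin=lambda L:np.array([-16.9*np.cos(L)-6.2*np.sin(L),16.9*np.sin(L)-6.2*np.cos(L)])
def bar(L,s,a,h): return pin(L)+np.array([a*np.cos(s)-h*np.sin(s),a*np.sin(s)+h*np.cos(s)])
E
python3 - <<'E'
from path import *
st=robot.get_state(); R=st['orientation']; s0=np.arcsin(R[2,0]); p=st['eef_pos']-O; q0=np.array([p@ex,p[2]])
print('tilt',s0,'tcp in plane',q0,st['ft_force'],st['gripper_width'],st['gripper_force'])
L0=1.41
print('model a=78,h=0',bar(L0,s0,78,0))
r=(q0-pin(L0)); print('a,h of tcp',r@[np.cos(s0),np.sin(s0)],r@[-np.sin(s0),np.cos(s0)])
for L,s in[(1.41,.53),(1.7,.5),(1.9,.4),(2,.3),(2.05,.2),(2.05,.1),(2.05,.0),(2.05,-.05),(2.05,-.07)]:
    print(L,s,'tcp',bar(L,s,78,0).round(1),'toothtip',bar(L,s,112,-14).round(1),'under bar at rod',bar(L,s,(101-pin(L)[0])/np.cos(s),-2).round(1))
E
```

```text
tilt 0.5316183703719922 tcp in plane [57.31436381 54.32867003] [0.07047057 5.64985307 0.31700649] 12.10688036115608 29.983491003513336
model a=78,h=0 [58.40926497 55.22980853]
a,h of tcp 76.59939529597489 -0.22173321913175117
1.41 0.53 tcp [58.5 55.1] toothtip [94.9 60.2] under bar at rod [102.   78.3]
1.7 0.5 tcp [64.5 55. ] toothtip [101.  59.] under bar at rod [102.   73.1]
1.9 0.4 tcp [71.4 48.4] toothtip [108.2  48.7] under bar at rod [101.8  59. ]
2 0.3 tcp [75.9 41. ] toothtip [112.5  37.7] under bar at rod [101.6  46.8]
2.05 0.2 tcp [78.7 33.4] toothtip [114.8  26.4] under bar at rod [101.4  35.9]
2.05 0.1 tcp [79.9 25.6] toothtip [115.1  15.1] under bar at rod [101.2  25.8]
2.05 0.0 tcp [80.3 17.9] toothtip [114.3   3.9] under bar at rod [101.   15.9]
2.05 -0.05 tcp [80.2 14. ] toothtip [113.5  -1.7] under bar at rod [100.9  10.9]
2.05 -0.07 tcp [80.1 12.4] toothtip [113.   -3.9] under bar at rod [100.9   8.9]
```

move_arm --plan '[[[0.12, 0.03, 0], [0.02, 0.17, 0], -1], [[0.24, 0.01, 0], [0.04, 0.34, 0], -1], [[0.38, 0, -0.13], [0.1, 0.9, 0], -1], [[0.51, -0.02, -0.27], [0.17, 1.47, 0], -1], [[0.6, -0.03, -0.41], [0.24, 2.05, 0], -1], [[0.69, -0.04, -0.56], [0.31, 2.62, 0], -1], [[0.75, -0.05, -0.71], [0.37, 3.2, 0], -1], [[0.8, -0.05, -0.87], [0.44, 3.75, 0], -1], [[0.8, -0.05, -0.87], [0.44, 3.75, 0], -1], [[0.8, -0.05, -0.87], [0.44, 3.75, 0], -1]]'

```text
time_s: 4.8
eef_pos: [589.3, 14.6, 151.2]
orientation: [[0.973, -0.115, 0.199], [-0.113, -0.993, -0.023], [0.2, 0.0, -0.98]]
ft_force: [-1.4, 1.8, 2.3]
gripper_width: 11.7
gripper_force: 30.0
```

```bash
cat >> path.py <<'E'
def rep():
    st=robot.get_state(); R=st['orientation']; s0=np.arcsin(R[2,0]); p=st['eef_pos']-O; q0=np.array([p@ex,p[2]])
    ey=np.array([.1163,.9933,0]); print('t',st['time_s'],'tilt',s0.round(3),'tcp',q0.round(2),'y',(p@ey).round(2),'F x,y,z',(st['ft_force']@ex).round(2),(st['ft_force']@ey).round(2),st['ft_force'][2].round(2),'T',st['ft_torque'].round(2),'g',st['gripper_width'],st['gripper_force'])
    return q0,s0
E
python3 - <<'E'
from path import *
q,s=rep(); L=fsolve(lambda v:bar(v[0],v[1],76.6,0)-q,[2,.2]); print('L,s implied',L)
E
```

```text
t 4.8 tilt 0.202 tcp [77.47 32.22] y 2.19 F x,y,z -1.6 1.65 2.28 T [ 0.4   0.5  -0.15] g 11.668575790576497 30.003259778022766
L,s implied [2.04672497 0.18857546]
```

move_arm --plan '[[[0.03, 0, -0.16], [0.07, 0.57, 0], -1], [[0.05, 0, -0.31], [0.13, 1.13, 0], -1], [[0.06, 0, -0.47], [0.2, 1.7, 0], -1], [[0.06, 0, -0.62], [0.27, 2.27, 0], -1], [[0.06, 0, -0.62], [0.27, 2.27, 0], -1], [[0.06, 0, -0.62], [0.27, 2.27, 0], -1]]'

```text
time_s: 5.4
eef_pos: [591.5, 14.3, 136.4]
orientation: [[0.993, -0.115, 0.006], [-0.115, -0.993, -0.001], [0.006, -0.0, -1.0]]
ft_force: [3.2, 0.1, 2.8]
gripper_width: 12.0
gripper_force: 30.0
```

```bash
python3 - <<'E'
from path import *
q,s=rep(); L=fsolve(lambda v:bar(v[0],v[1],76.6,0)-q,[2,.2]); print('L,s implied',L)
for n in('wrist','side','top'): cv2.imwrite(f'pics/{n}4.png',optics.snapshot(n)[:,:,::-1])
w=cv2.imread('pics/wrist4.png'); s=cv2.imread('pics/side4.png')
o=np.hstack([cv2.resize(w[40:240,120:387],(400,300)),cv2.resize(s[120:240,200:360],(400,300),interpolation=cv2.INTER_CUBIC)])
cv2.imwrite('pics/v4.png',np.clip(o*1.3,0,255).astype(np.uint8))
E
```

```text
t 5.4 tilt 0.006 tcp [79.71 17.41] y 2.19 F x,y,z 3.14 0.48 2.81 T [ 0.24 -0.22 -0.16] g 11.961500041400683 29.995352625846863
L,s implied [ 2.09594797 -0.00421225]
```

View pics/v4.png

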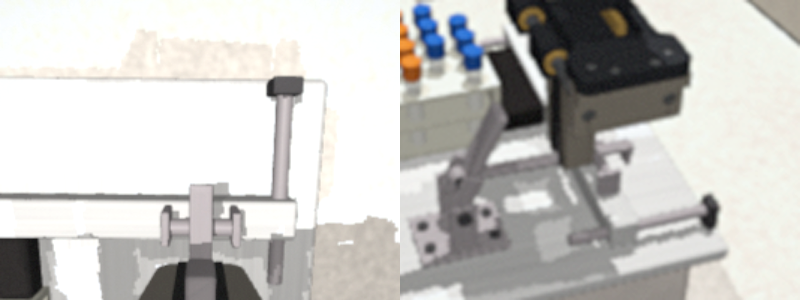

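move_arm --plan '[[[0, 0, -0.08], [0.04, 0.33, 0], -1], [[0, 0, -0.16], [0.08, 0.66, 0], -1], [[0, 0, -0.23], [0.11, 0.95, 0], -1], [[0, 0, -0.23], [0.11, 0.95, 0], -1], [[0, 0, -0.23], [0.11, 0.95, 0], -1]]'

```text
time_s: 6.05
eef_pos: [590.9, 14.4, 131.7]
orientation: [[0.99, -0.115, -0.079], [-0.115, -0.993, 0.009], [-0.08, 0.0, -0.997]]
ft_force: [-2.4, 0.6, 10.0]
gripper_width: 11.9
gripper_force: 30.0
```

```bash
python3 - <<'E'
from path import *
q,s=rep(); L=fsolve(lambda v:bar(v[0],v[1],76.6,0)-q,[2,.2]); print('L,s implied',L)
def hook(dx,L0):
    f=lambda v:(bar(v[0],v[1],109.1,-6)-[101-dx,4]); r=fsolve(f,[1.5,-.06]); return r,bar(*r,76.6,0)
for dx in(-3,-1,0,1,3): print(dx,hook(dx,0))
for l in (2.0,1.9,1.8,1.7,1.6,1.5,1.4,1.3): 
    s_=fsolve(lambda v:bar(l,v[0],(101-pin(l)[0])/np.cos(v[0]),-2)[1]-8,[-.07])[0]; print(l,round(s_,3),bar(l,s_,76.6,0).round(2))
E
```

```text
t 6.05 tilt -0.08 tcp [79.04 12.68] y 2.22 F x,y,z -2.44 0.29 9.98 T [ 0.22  0.14 -0.24] g 11.903643588456044 30.007654130458832
L,s implied [ 2.06812562 -0.06699694]
-3 (array([ 1.67352245, -0.0684378 ]), array([71.98638726, 12.20844684]))
-1 (array([ 1.55210678, -0.06230264]), array([69.93662993, 12.01188492]))
0 (array([ 1.48860786, -0.05818232]), array([68.9038907 , 11.87970608]))
1 (array([ 1.42270098, -0.05326701]), array([67.86554736, 11.72184909]))
3 (array([ 1.28131627, -0.04063419]), array([65.77056534, 11.31529505]))
2.0 -0.08 [77.75 11.85]
1.9 -0.079 [75.96 11.97]
1.8 -0.076 [74.18 12.04]
1.7 -0.072 [72.43 12.05]
1.6 -0.066 [70.73 12.  ]
1.5 -0.059 [69.09 11.89]
1.4 -0.051 [67.52 11.7 ]
1.3 -0.041 [66.04 11.45]
```

move_arm --plan '[[[-0.04, 0, 0.04], [0, 0, 0], -1], [[-0.1, 0.01, 0.04], [0, 0, 0], -1], [[-0.16, 0.02, 0.04], [0, -0.05, 0], -1], [[-0.22, 0.03, 0.04], [-0.01, -0.1, 0], -1], [[-0.22, 0.03, 0.04], [-0.01, -0.1, 0], -1], [[-0.22, 0.03, 0.04], [-0.01, -0.1, 0], -1]]'

```text
time_s: 6.65
eef_pos: [586.5, 14.9, 132.1]
orientation: [[0.991, -0.115, -0.067], [-0.115, -0.993, 0.008], [-0.068, -0.0, -0.998]]
ft_force: [4.9, 1.0, 4.6]
gripper_width: 11.5
gripper_force: 30.0
```

```bash
python3 -c "
from path import *
rep()"
```

```text
t 6.65 tilt -0.068 tcp [74.67 13.09] y 2.21 F x,y,z 4.77 1.56 4.55 T [ 0.18 -0.96 -0.2 ] g 11.513653507042772 29.990369975566864
```

move_arm --plan '[[[-0.04, 0, 0], [0, 0, 0], -1], [[-0.08, 0.01, 0], [0, -0.03, 0], -1], [[-0.08, 0.01, 0], [0, -0.03, 0], -1], [[-0.08, 0.01, 0], [0, -0.03, 0], -1]]'

```text
time_s: 7.05
eef_pos: [584.7, 15.2, 132.1]
orientation: [[0.991, -0.115, -0.064], [-0.115, -0.993, 0.008], [-0.065, -0.0, -0.998]]
ft_force: [5.0, 0.8, 3.7]
gripper_width: 11.4
gripper_force: 30.0
```

```bash
python3 -c "
from path import *
rep()"
```

```text
t 7.05 tilt -0.065 tcp [72.87 13.07] y 2.25 F x,y,z 4.92 1.34 3.69 T [ 0.15 -1.11 -0.2 ] g 11.354130477564562 29.988956451416016
```

move_arm --plan '[[[-0.04, 0, 0], [0, -0.02, 0], -1], [[-0.04, 0.01, 0], [0, -0.03, 0], -1], [[-0.04, 0.01, 0], [0, -0.03, 0], -1]]'

```text
time_s: 7.35
eef_pos: [583.8, 15.3, 132.0]
orientation: [[0.991, -0.115, -0.061], [-0.115, -0.993, 0.008], [-0.062, -0.0, -0.998]]
ft_force: [4.8, 0.7, 3.1]
gripper_width: 11.8
gripper_force: 30.0
```

```bash
python3 -c "
from path import *
rep()"
```

```text
t 7.35 tilt -0.062 tcp [71.91 13.02] y 2.24 F x,y,z 4.65 1.25 3.09 T [ 0.02 -1.26 -0.18] g 11.752473343080153 29.98826891183853
```

move_arm --plan '[[[-0.04, 0, 0], [0, 0, 0], -1], [[-0.04, 0.01, 0], [0, 0, 0], -1], [[-0.04, 0.01, 0], [0, 0, 0], -1]]'

```text
time_s: 7.65
eef_pos: [583.0, 15.4, 132.0]
orientation: [[0.991, -0.115, -0.061], [-0.115, -0.993, 0.007], [-0.061, -0.0, -0.998]]
ft_force: [5.6, -0.2, 2.5]
gripper_width: 11.7
gripper_force: 30.0
```

move_arm --plan '[[[-0.04, 0, 0], [0, 0, 0], -1], [[-0.04, 0, 0], [0, 0, 0], -1], [[-0.04, 0, 0], [0, 0, 0], -1]]'

```text
time_s: 7.95
eef_pos: [582.2, 15.5, 131.9]
orientation: [[0.991, -0.116, -0.06], [-0.115, -0.993, 0.008], [-0.061, -0.001, -0.998]]
ft_force: [7.1, 0.9, 1.3]
gripper_width: 11.7
gripper_force: 30.0
```

move_arm --plan '[[[-0.03, 0, 0], [0, 0, 0], -1], [[-0.03, 0, 0], [0, 0, 0], -1], [[-0.03, 0, 0], [0, 0, 0], -1]]'

```text
time_s: 8.25
eef_pos: [581.6, 15.5, 131.9]
orientation: [[0.992, -0.116, -0.06], [-0.115, -0.993, 0.008], [-0.06, -0.001, -0.998]]
ft_force: [7.5, 1.6, 1.0]
gripper_width: 11.9
gripper_force: 30.0
```

```bash
python3 -c "
from path import *
rep()
for n in('wrist','side','top'): cv2.imwrite(f'pics/{n}5.png',optics.snapshot(n)[:,:,::-1])
w=cv2.imread('pics/wrist5.png'); s=cv2.imread('pics/side5.png')
o=np.hstack([cv2.resize(w[100:200,200:333],(400,300)),cv2.resize(s[145:220,230:330],(400,300),interpolation=cv2.INTER_CUBIC)])
cv2.imwrite('pics/v5.png',np.clip(o*1.3,0,255).astype(np.uint8))
rep()
"
```

```text
t 8.25 tilt -0.06 tcp [69.76 12.9 ] y 2.24 F x,y,z 7.27 2.47 1.0 T [ 0.09 -1.73 -0.17] g 11.893879529528876 29.985261261463165
t 8.4 tilt -0.06 tcp [69.76 12.91] y 2.27 F x,y,z 8.39 1.55 0.79 T [ 0.09 -1.8  -0.24] g 11.626860377995762 29.985403418540955
```

View pics/v5.png

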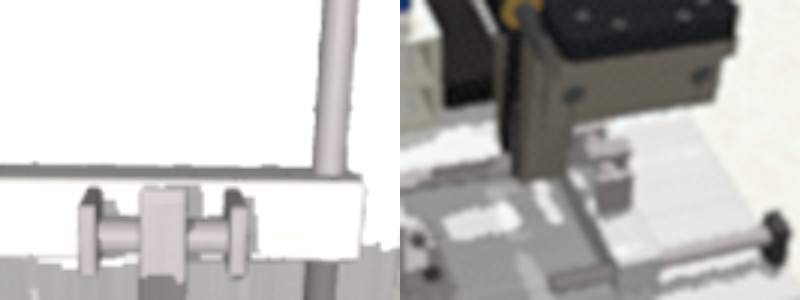

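move_arm --plan '[[[-0.03, 0, 0], [0, 0, 0], -1], [[-0.03, 0, 0], [0, 0, 0], -1], [[-0.03, 0, 0], [0, 0, 0], -1]]'

```text
time_s: 8.7
eef_pos: [580.9, 15.6, 131.9]
orientation: [[0.991, -0.116, -0.06], [-0.115, -0.993, 0.008], [-0.06, -0.001, -0.998]]
ft_force: [7.7, -0.5, 0.9]
gripper_width: 11.7
gripper_force: 30.0
```

```bash
python3 -c "
from path import *
rep()"
```

```text
t 8.7 tilt -0.06 tcp [68.97 12.86] y 2.25 F x,y,z 7.72 0.43 0.95 T [ 0.09 -1.77 -0.25] g 11.741013545206416 29.984785616397858
```

move_arm --plan '[[[-0.03, 0, 0], [0, 0, 0], -1], [[-0.03, 0, 0], [0, 0, 0], -1], [[-0.03, 0, 0], [0, 0, 0], -1]]'

```text
time_s: 9.0
eef_pos: [580.0, 15.7, 131.7]
orientation: [[0.991, -0.116, -0.06], [-0.115, -0.993, 0.008], [-0.061, -0.001, -0.998]]
ft_force: [7.6, 0.9, 0.2]
gripper_width: 11.5
gripper_force: 30.0
```

```bash
python3 -c "
from path import *
rep()"
```

```text
t 9.0 tilt -0.061 tcp [68.13 12.73] y 2.23 F x,y,z 7.45 1.76 0.19 T [ 0.1  -1.77 -0.2 ] g 11.515699898686956 29.984405636787415
```

move_arm --plan '[[[-0.03, 0, 0], [0, -0.05, 0], -1], [[-0.03, 0, 0], [0, -0.05, 0], -1], [[-0.03, 0, 0], [0, -0.05, 0], -1]]'

```text
time_s: 9.3
eef_pos: [579.1, 15.8, 131.6]
orientation: [[0.992, -0.115, -0.056], [-0.115, -0.993, 0.008], [-0.057, -0.002, -0.998]]
ft_force: [7.1, 1.5, 0.6]
gripper_width: 11.9
gripper_force: 30.0
```

```bash
python3 -c "
from path import *
rep()
c=cam('wrist'); w=optics.snapshot('wrist'); cv2.imwrite('pics/w6.png',w[:,:,::-1])
g=w.mean(2)
print('claw col',g[150:190,252:258].mean(1).round().astype(int))
print('rod col',g[150:190,239:243].mean(1).round().astype(int))
print('bar col',g[145:200,300:306].mean(1).round().astype(int))
ey=np.array([.1163,.9933,0])
for v in range(156,180,4): 
  for z in(4,12): p=onz(c,254,v,119+z)-O; print(v,z,round(p@ex,1),end=' ; ')
t=optics.snapshot('top').mean(2); t0=cv2.imread('pics/top0.png').mean(2)
for u in (150,170,230,297): print(t[150:190,u-1:u+2].mean(1).round().astype(int)); print(t0[150:190,u-1:u+2].mean(1).round().astype(int))
"
```

```text
t 9.3 tilt -0.057 tcp [67.25 12.62] y 2.22 F x,y,z 6.89 2.31 0.58 T [ 0.16 -1.75 -0.22] g 11.85331596783097 29.983880817890167
claw col [207 184 128  96  98 104 147 184 195 203 203 165 123 158 166 162 163 162
 159 159 159 159 159 159 159 158 159 158 158 158 158 159 158 158 158 158
 158 158 158 158]
rod col [209 186 130  97  98 108 152 186 197 203 203 203 201 200 201 200 196 191
 157 107 124 138 147 156 166 167 159 150 141 128 123 150 170 187 208 208
 208 207 207 198]
bar col [180 176 177 176 173 174 175 148 101 100  98 124 167 191 201 204 202 201
 201 202 202 202 201 201 203 203 203 202 201 198 197 197 197 197 198 199
 200 187 151 137 131 101 100  98  98  98  97  96  96  96  94  94  95  95
  94]
156 4 114.0 ; 156 12 115.5 ; 160 4 111.4 ; 160 12 113.0 ; 164 4 108.8 ; 164 12 110.5 ; 168 4 106.2 ; 168 12 108.0 ; 172 4 103.5 ; 172 12 105.4 ; 176 4 100.8 ; 176 12 102.9 ; [137 140 143 142 142 142 141 142 141 142 143 139 120  87  62  67  83  92
  97  96  92  86  78  72  64  60  54  49  45  39  34  30  27  30  69 114
 138 142 142 142]
[117 121 122 121 121 121 120 120 121 122 122 119 103  73 
[... 349 characters left out ...]
 13  14  12  13  15  13  14  13  12  11  11  14  12  12  13  11  14
  37  75 105 120]
[ 49  42  29  29  65 109 130 133 129 123 122 125 124 119 115 108 103 101
  99  96  89  82  70  56  50  51  54  50  47  44  40  38  32  29  24  16
  12  23  32  36]
[121 122 121 121 122 123 122 122 120 117 118 121 122 121 122 122 122 123
 121 122 123 119 104  75  58  71  87  97 110 120 122 122 121 122 122 122
 121 121 122 121]
[88 85 84 80 78 76 72 69 65 61 58 51 49 53 70 84 85 74 58 50 48 48 49 48
 49 52 63 75 79 72 57 41 26 18  7 10 18 22 19 18]
[121 121 120 120 121 119 117 114 113 113 112 112 112 111 108 105 103 101
 110 119 123 122 122 122 121 122 122 122 123 121 112  84  65  77  89  92
  95  95  97  96]
```

move_arm --plan '[[[-0.03, 0, 0], [0, -0.02, 0], -1], [[-0.03, 0, 0], [0, -0.02, 0], -1], [[-0.03, 0, 0], [0, -0.02, 0], -1]]'

```text
time_s: 9.7
eef_pos: [578.6, 15.8, 131.6]
orientation: [[0.992, -0.116, -0.054], [-0.115, -0.993, 0.008], [-0.054, -0.002, -0.999]]
ft_force: [8.6, 0.7, -0.5]
gripper_width: 11.7
gripper_force: 30.0
```

```bash
python3 -c "
from path import *
rep()"
```

```text
t 9.7 tilt -0.054 tcp [66.67 12.56] y 2.21 F x,y,z 8.41 1.73 -0.47 T [ 0.2  -1.88 -0.22] g 11.715722885391926 29.981751143932343
```

move_arm --plan '[[[-0.03, 0, 0], [0, -0.02, 0], -1], [[-0.03, 0, 0], [0, -0.02, 0], -1], [[-0.03, 0, 0], [0, -0.02, 0], -1]]'

```text
time_s: 10.0
eef_pos: [578.4, 15.8, 131.5]
orientation: [[0.992, -0.116, -0.051], [-0.115, -0.993, 0.008], [-0.051, -0.002, -0.999]]
ft_force: [10.8, 1.2, -3.4]
gripper_width: 11.6
gripper_force: 30.0
```

```bash
python3 -c "
from path import *
rep()"
```

```text
t 10.0 tilt -0.051 tcp [66.53 12.55] y 2.2 F x,y,z 10.61 2.42 -3.42 T [ 0.23 -2.23 -0.27] g 11.616375287150925 29.975707232952118
```

move_arm --plan '[[[-0.02, 0, -0.04], [0, 0, 0], -1], [[-0.04, 0, -0.04], [0, 0, 0], -1], [[-0.04, 0, -0.04], [0, 0, 0], -1], [[-0.04, 0, -0.04], [0, 0, 0], -1]]'

```text
time_s: 10.4
eef_pos: [578.4, 15.9, 131.5]
orientation: [[0.992, -0.116, -0.048], [-0.115, -0.993, 0.008], [-0.049, -0.003, -0.999]]
ft_force: [11.6, 1.5, 0.5]
gripper_width: 11.9
gripper_force: 30.0
```

```bash
python3 -c "
from path import *
rep()"
```

```text
t 10.4 tilt -0.049 tcp [66.46 12.49] y 2.2 F x,y,z 11.38 2.87 0.5 T [ 0.32 -2.27 -0.22] g 11.919832522004533 29.97440904378891
```

move_arm --plan '[[[-0.03, 0, 0], [0, 0, 0], -1], [[-0.03, 0, 0], [0, 0, 0], -1], [[-0.03, 0, 0], [0, 0, 0], -1]]'

```text
time_s: 10.7
eef_pos: [578.0, 15.9, 131.4]
orientation: [[0.992, -0.116, -0.047], [-0.115, -0.993, 0.008], [-0.048, -0.003, -0.999]]
ft_force: [14.1, 1.6, -0.8]
gripper_width: 12.0
gripper_force: 30.0
```

```bash
python3 -c "
from path import *
rep()
t=optics.snapshot('top').mean(2)
for u in (150,170): print(t[158:170,u-1:u+2].mean(1).round().astype(int))
rep()"
```

```text
t 10.7 tilt -0.048 tcp [66.09 12.41] y 2.21 F x,y,z 13.84 3.21 -0.82 T [ 0.29 -2.65 -0.23] g 11.995738252666001 29.970754086971283
[141 141 142 140 127  94  64  64  79  91  97  97]
[141 141 140 142 142 142 135 109  67  30  14  16]
t 10.75 tilt -0.048 tcp [66.1  12.41] y 2.2 F x,y,z 13.04 3.99 -0.55 T [ 0.36 -2.62 -0.23] g 11.585593652461057 29.97087389230728
```

move_arm --plan '[[[0, 0, 0], [0, 0, 0], -0.6], [[0, 0, 0], [0, 0, 0], -0.4], [[0, 0, 0], [0, 0, 0], -0.2], [[0, 0, 0], [0, 0, 0], -0.2], [[0, 0, 0], [0, 0, 0], -0.2]]'

```text
time_s: 11.25
eef_pos: [573.3, 16.0, 129.5]
orientation: [[0.992, -0.115, -0.06], [-0.115, -0.993, 0.009], [-0.061, -0.002, -0.998]]
ft_force: [-0.2, -0.6, -0.2]
gripper_width: 36.8
gripper_force: 0.0
```

```bash
python3 -c "
from path import *
rep()
for n in('wrist','side'): cv2.imwrite(f'pics/{n}7.png',optics.snapshot(n)[:,:,::-1])
t=optics.snapshot('top').mean(2)
for u in (150,170): print(t[158:170,u-1:u+2].mean(1).round().astype(int))
g=cv2.imread('pics/wrist7.png').mean(2);print(g[150:190,252:258].mean(1).round().astype(int));print(g[150:190,239:243].mean(1).round().astype(int))
w=cv2.imread('pics/wrist7.png'); s=cv2.imread('pics/side7.png')
o=np.hstack([cv2.resize(w[100:250,170:370],(400,300)),cv2.resize(s[125:245,190:350],(400,300),interpolation=cv2.INTER_CUBIC)])
cv2.imwrite('pics/v7.png',np.clip(o*1.3,0,255).astype(np.uint8))
"
```

```text
t 11.25 tilt -0.061 tcp [61.37 10.51] y 1.75 F x,y,z -0.17 -0.63 -0.17 T [0.04 0.05 0.05] g 36.77634191310346 0.0
[142 142 142 138 120  86  62  68  82  91  96  97]
[142 141 142 142 142 142 133 100  56  22  16  14]
[201 208 207 178 129 142 165 167 165 165 162 162 162 162 162 162 162 162
 162 161 161 162 162 162 162 161 162 162 161 161 161 161 161 161 161 161
 161 161 161 161]
[202 208 207 206 205 204 205 205 205 206 168 113 132 144 153 161 170 170
 160 152 142 129 127 155 176 169 186 212 211 211 211 211 211 183 140 140
 146 150 147 140]
```

View pics/v7.png

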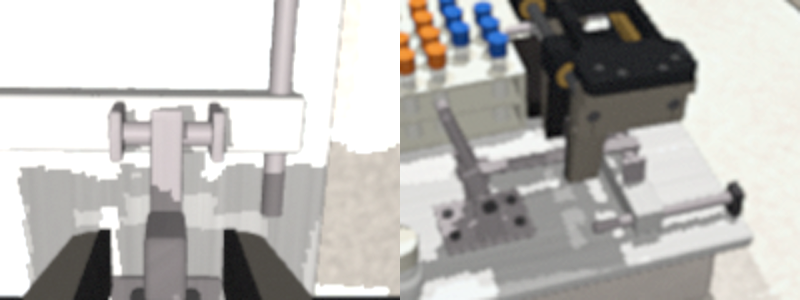

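move_arm --plan '[[[0, 0, 0.7], [0, 0, 0], -0.2], [[0.05, 0, 1.5], [0, 0, 0], -0.2], [[0.05, 0, 2.3], [-0.04, -0.34, 0], -0.2], [[0, 0, 3.0], [-0.08, -0.68, 0], -0.2], [[-0.9, 0.11, 3.0], [-0.08, -0.68, 0], -1], [[-1.87, 0.22, 3.0], [-0.08, -0.68, 0], -1], [[-1.87, 0.22, 3.0], [-0.08, -0.68, 0], -1], [[-1.87, 0.22, 3.0], [-0.08, -0.68, 0], -1], [[-1.87, 0.22, 3.0], [-0.08, -0.68, 0], -1], [[-1.87, 0.22, 3.0], [-0.08, -0.68, 0], -1]]'

```text
time_s: 12.4
eef_pos: [527.7, 21.3, 204.9]
orientation: [[0.993, -0.115, 0.0], [-0.115, -0.993, 0.002], [0.0, -0.002, -1.0]]
ft_force: [0.6, 0.3, 0.1]
gripper_width: 0.3
gripper_force: 0.0
```

```bash
python3 -c "
from path import *
rep()
s=cam('side');im=optics.snapshot('side');cv2.imwrite('pics/side8.png',im[:,:,::-1])
ey=np.array([.1163,.9933,0])
for u,v in[(206,164.2)]:
    o,d=ray(s,u,v); q=o+d*((O+2*ey-o)@ey)/(d@ey)-O; print('tip old view',(q@ex).round(1),q[2].round(1))
for L in(1.2,1.3,1.4): 
    for r in(0,72): print(L,r,np.round(proj(s,O+2*ey-r*np.cos(L)*ex+np.array([0,0,r*np.sin(L)])),1))
t=optics.snapshot('top').mean(2)
for u in (150,170): print(t[158:170,u-1:u+2].mean(1).round().astype(int))
g=im.mean(2)
for v in range(160,212,4): print(v,g[v,196:236].round().astype(int))
"
```

```text
t 12.4 tilt 0.0 tcp [15.48 85.87] y 1.7 F x,y,z 0.55 0.33 0.08 T [ 0.03  0.01 -0.05] g 0.2886971864200884 0.0
tip old view -19.4 75.9
1.2 0 [221.3 198.9]
1.2 72 [202.1 169.7]
1.3 0 [221.3 198.9]
1.3 72 [206.4 167.6]
1.4 0 [221.3 198.9]
1.4 72 [210.9 165.9]
[36 39 41 40 42 43 43 45 47 49 52 55]
[129 129 128 128 127 128 129 128 128 127 128 127]
160 [140 165 177 174 159 140 128 123 121 119 119 121 123 117 112 109 108 104
 108 108 109 110 111 112 113 114 114 113 111 111 109 110 111 116 116 113
 109 110 112 106]
164 [105 107 111 112 113 112 111 110 110 113 111 109 106 107 112 113 112 114
 113 113 113 113 113 114 113 114 113 112 114 113 113 112 113 115 114 114
 114 113 113 113]
168 [108 107 110 114 113 113 114 107  99  95 102 103  99  92  99 111 115 113
 112 113 112 111 111 110 111 111 109 107 108 108 108 107 109 112 112 110
 109 109 107  95]
172 [113 110 110 109 108 109 109 108 107 101  96 102 107 101  85  81  98 112
 114 113 114 113 113 113 113 114 112 114 114 113 113 111 112 114 114 114
 110 110 111 113]
176 [112 108 106 111 113 114 114 111 110 113 112 101  81  77  82  82  78  80
  95 1
[... 728 characters left out ...]
98  97  98
 101 105 108 109]
196 [174 173 169 165 166 164 165 165 165 164 164 163 164 164 165 164 150 116
  89  86  86  82  82  80  83  81  80  76  81 105 139 160 168 168 167 168
 170 172 169 166]
200 [165 165 165 165 166 165 159 153 151 150 138 122 117 117 118 120 121 121
 110  90  75  74  79  81  82  82  82  80  80  88 119 158 177 177 177 176
 176 172 161 149]
204 [107 106 107 107 107 108 106 108 109 111 109 109 110 110 107 103 105 110
 116 107  86  76  76  84  95 103 105 102  90  81  79  79  80  82  97 115
 108  75  60  69]
208 [109 109 108 109 109 109 104  96  89  86  83  76  70  65  71  84  89  88
  88  94 102 104  98  87  79  81  72  50  35  33  33  37  49  69  94 127
 145 147 143 141]
```

move_arm --plan '[[[0, 0, -0.6], [0, 0, 0], -1], [[0, 0, -1.2], [0, 0, 0], -1], [[-0.25, 0.03, -1.2], [0, 0, 0], -1], [[-0.5, 0.06, -1.19], [0, 0, 0], -1], [[-0.65, 0.08, -1.18], [0, 0, 0], -1], [[-0.77, 0.09, -1.18], [0, 0, 0], -1], [[-0.9, 0.11, -1.23], [0, 0, 0], -1], [[-1.01, 0.12, -1.28], [0, 0, 0], -1], [[-1.15, 0.14, -1.34], [0, 0, 0], -1], [[-1.29, 0.15, -1.4], [0, 0, 0], -1], [[-1.29, 0.15, -1.4], [0, 0, 0], -1]]'

```text
time_s: 13.6
eef_pos: [494.3, 25.4, 169.8]
orientation: [[0.993, -0.115, -0.0], [-0.115, -0.993, 0.002], [-0.0, -0.002, -1.0]]
ft_force: [2.1, 0.5, 2.7]
gripper_width: 0.3
gripper_force: 1.6
```

```bash
python3 -c "
from path import *
rep()
t=optics.snapshot('top').mean(2)
for u in (150,170): print(t[158:170,u-1:u+2].mean(1).round().astype(int))
g=optics.snapshot('wrist'); cv2.imwrite('pics/w9.png',g[:,:,::-1]); g=g.mean(2); c=cam('wrist')
ey=np.array([.1163,.9933,0])
for x,y,z in[(101,2,4),(101,12,4),(-15,2,55)]: print(proj(c,O+x*ex+y*ey+np.array([0,0,z])))
"
```

```text
t 13.6 tilt -0.0 tcp [-18.15  50.84] y 1.9 F x,y,z 2.02 0.71 2.74 T [ 0.1  -0.33 -0.06] g 0.2691744282831445 1.6161959432065487
[126 124 125 125 125 123 108  80  54  53  60  64]
[124 125 124 124 125 124 125 125 119  95  57  25]
(np.float64(254.284317285799), np.float64(49.03444885366912))
(np.float64(240.38895560347206), np.float64(49.02350297329858))
(np.float64(254.18233853291795), np.float64(226.45573166559123))
```

move_arm --plan '[[[-0.19, 0.02, -0.13], [0, 0, 0], -1], [[-0.38, 0.04, -0.26], [0, 0, 0], -1], [[-0.54, 0.06, -0.43], [0, 0, 0], -1], [[-0.7, 0.08, -0.6], [0, 0, 0], -1], [[-0.83, 0.1, -0.8], [0, 0, 0], -1], [[-0.95, 0.11, -0.99], [0, 0, 0], -1], [[-0.95, 0.11, -0.99], [0, 0, 0], -1]]'

```text
time_s: 14.4
eef_pos: [469.2, 28.1, 143.6]
orientation: [[0.993, -0.115, -0.004], [-0.115, -0.993, 0.002], [-0.004, -0.001, -1.0]]
ft_force: [-0.6, -1.4, -0.4]
gripper_width: 0.8
gripper_force: 0.0
```

```bash
python3 -c "
from path import *
rep()
t=optics.snapshot('top').mean(2)
for u in (150,170): print(t[158:174,u-1:u+2].mean(1).round().astype(int))
"
```

```text
t 14.4 tilt -0.004 tcp [-43.42  24.56] y 1.64 F x,y,z -0.4 -1.47 -0.37 T [0.06 0.04 0.  ] g 0.7525998450923017 0.00015693935324634367
[123 124 123 124 123 125 124 124 112  84  54  49  58  64  66  60]
[123 123 124 124 123 124 124 123 124 125 119  98  63  27  12  13]
```

move_arm --plan '[[[-0.1, 0.01, -0.2], [0, 0, 0], -1], [[-0.2, 0.02, -0.4], [0, 0, 0], -1], [[-0.2, 0.02, -0.6], [0, 0, 0], -1], [[-0.2, 0.02, -0.75], [0, 0, 0], -1], [[-0.2, 0.02, -0.85], [0, 0, 0], -1], [[-0.2, 0.02, -0.95], [0, 0, 0], -1], [[-0.2, 0.02, -0.95], [0, 0, 0], -1]]'

```text
time_s: 15.15
eef_pos: [465.6, 28.6, 123.2]
orientation: [[0.993, -0.115, -0.002], [-0.115, -0.993, 0.002], [-0.002, -0.001, -1.0]]
ft_force: [-8.4, 0.8, 16.8]
gripper_width: 0.6
gripper_force: 8.1
```

```bash
python3 -c "
from path import *
rep()
t=optics.snapshot('top').mean(2)
for u in (150,170): print(t[158:174,u-1:u+2].mean(1).round().astype(int))
"
```

```text
t 15.15 tilt -0.002 tcp [-47.04   4.15] y 1.72 F x,y,z -8.46 -0.16 16.77 T [0.25 1.71 0.03] g 0.6278865590373995 8.087791888683569
[122 124 123 124 123 123 125 119  97  67  47  50  59  65  64  62]
[124 124 124 124 123 124 124 124 125 123 113  83  43  16  12  13]
```

move_arm --plan '[[[0, 0, 0.8], [0, 0, 0], -1], [[0, 0, 2], [0, 0, 0], -1], [[0, 0, 4], [0, 0, 0], -1], [[-2, 0, 6], [0, 0, 0], -1], [[-4, -2, 7], [0, 0, 0], -1], [[-4, -4, 7], [0, 0, 0], -1], [[-4, -6, 7], [0, 0, 0], -1], [[-4, -8, 7], [0, 0, 0], -1], [[-4, -10, 7], [0, 0, 0], -1], [[-4, -10, 7], [0, 0, 0], -1], [[-4, -10, 7], [0, 0, 0], -1], [[-4, -10, 7], [0, 0, 0], -1]]'

```text
time_s: 16.4
eef_pos: [365.8, -221.4, 296.1]
orientation: [[0.993, -0.116, -0.0], [-0.116, -0.993, 0.003], [-0.001, -0.003, -1.0]]
ft_force: [0.7, -1.0, -1.1]
gripper_width: 0.5
gripper_force: 0.0
```

```bash
python3 -c "
from path import *
rep()
tt=optics.snapshot('top'); t=tt.mean(2); im=optics.snapshot('side').mean(2)
for u in (150,170): print(t[158:174,u-1:u+2].mean(1).round().astype(int))
t0=cv2.imread('pics/top0.png').mean(2); s0=cv2.imread('pics/side0.png').mean(2)
# pot patch registration
def reg(a,b,x0,x1,y0,y1):
    A=a[y0:y1,x0:x1].astype(np.float32);r=cv2.matchTemplate(b[y0-6:y1+6,x0-6:x1+6].astype(np.float32),A,cv2.TM_CCOEFF_NORMED);m=cv2.minMaxLoc(r);return m[1],(m[3][0]-6,m[3][1]-6)
print('pot side',reg(s0,im,176,202,212,246),'pot top',reg(t0,t,276,303,278,306),'bar',reg(t0,t,130,160,148,180))
s=cam('side');ey=np.array([.1163,.9933,0])
for L in(0,.3):
  print(L,[np.round(proj(s,O+2*ey-r*np.cos(L)*ex+np.array([0,0,4+r*np.sin(L)]))) .tolist() for r in(20,45,72)])
for v in range(188,220,3): print(v,im[v,176:226].round().astype(int))
"
```

```text
t 16.4 tilt -0.001 tcp [-117.07  177.09] y -258.19 F x,y,z 0.83 -0.88 -1.11 T [ 0.06  0.03 -0.03] g 0.47779780271821976 0.0
[121 121 120 121 122 121 122 116  96  64  46  49  58  63  64  59]
[121 121 121 121 121 121 120 121 122 121 111  83  42  15  14  12]
pot side (0.3368467688560486, (-4, 6)) pot top (0.9891382455825806, (0, 0)) bar (0.9800743460655212, (-1, 4))
0 [[209.0, 200.0], [194.0, 203.0], [177.0, 207.0]]
0.3 [[209.0, 197.0], [194.0, 197.0], [177.0, 196.0]]
188 [ 29  64 108 133 142 149 155 152 152 155 157 157 158 158 157 157 157 157
 158 160 161 172 182 183 186 194 197 198 206 207 208 210 212 212 212 212
 212 210 207 207 199 192 193 194 188 176 169 166 171 192]
191 [ 26  35  75 118 140 153 172 184 187 198 208 209 209 207 208 208 207 207
 209 211 210 212 211 211 211 211 211 211 211 211 211 210 210 211 210 211
 211 203 174 129 110 108 108 111 121 135 137 121 129 183]
194 [ 26  27  92 176 210 212 212 211 211 211 211 211 211 211 211 211 210 210
 210 210 211 210 210 210 211 211 211 211 207 204 204 199 192 189 188 188
 185 177 168 160 159 155 147 132 120 116 112  99 116 179]
197 [ 
[... 957 characters left out ...]
26 102 102 103 103
 104 103 102  99  98 103 110 107 102 104  97  78  58  52]
212 [ 53  47  49  47  43  49  69  92 125 161 182 193 203 210 212 212 213 214
 216 215 215 215 214 213 213 213 214 211 195 161 124  98  87  93 103 109
 115 115 116 126 135 138 142 137 122 108 104 104 106 105]
215 [ 52  50  51  52  50  50  51  50  44  60 113 171 204 213 213 212 212 212
 212 210 208 206 204 201 200 200 202 199 181 137 108 111 127 133 121 111
 108 110 116 115 110 108 108 109 108 105 104 104 103 103]
218 [ 53  54  52  50  51  52  50  50  51  50  47  54 115 183 212 214 213 212
 212 209 196 180 167 151 146 147 147 148 141 131 118 110 109  99  76  60
  50  57  92 125 141 153 161 148 114 101 103 104 104 103]
```

```bash
python3 -c "
from plant import order
print(order.close_job())"
```

```text
the job is handed in; nothing more can be done
None
```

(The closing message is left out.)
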